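Hold a hinge leaf in line for its pin

TASK

Slide the work tray with the jamb block fully home into the slot of the pin fixture, up against the back stop. Then pick up the loose hinge leaf that has the single middle knuckle, bring its knuckle down between the two knuckles of the jamb leaf and hold it level there with the holes lined up, ready for the pin to be pushed through, without forcing it against the jamb leaf. Finish while still holding the leaf: do not let go, and leave the spare leaf and the other things on the bench where they are.

Things in the scene. Friction and masses are not known exactly. Their poses are not given: they have to be found in the camera images.
- fixture: hinge-pin fixture fixed to the bench: dull steel base plate 10 mm thick, origin on its underside (z = 0), with a slot for the tray along its x. A tray fully home has its origin at (0, 0, 10) mm of this frame and the same yaw. In front of the slot the plate runs on as a flat apron, 150 mm wide, level with the slot floor, to x = -255 mm
- slot_mouth (a point): middle of the slot's mouth, on the slot floor, fixture frame (-50, 0, 10) mm. Two side rails 114 mm apart run from here 120 mm to the back stop, with lips over the tray's flanges (5 mm overlap, 18 to 23 mm above the bench). Guides at the mouth flare outwards over the 33 mm in front of it
- back_stop (a point): foot of the back stop's face, fixture frame (70, 0, 10) mm; the stop is rigid, 110 mm wide, top 40 mm above the bench. The tray's far edge touches it when fully home
- plunger (a point): tip of the toggle clamp's plunger beside the slot, fixture frame (-4, 98, 78) mm. The clamp stands from here outwards (+y) to y = 240 mm, its black handle rising to 183 mm above the bench at y = 200 to 240 mm. It will push the pin later; leave it alone
- tray: loose aluminium work tray 170 (x) by 110 (y) mm, floor 6 mm, 0.7 to 0.95 kg with its load. Origin on its underside, midway across, 70 mm from its far edge; x points into the slot. Starts on the apron short of the slot, up to 5 mm and 0.06 rad off line. Flanges 9 wide, 6 thick along both long sides slide in the slot, 2 mm play each side; rims 18 mm high stand inside them. Jamb block bolted on
- tray_handle (a point): middle of the tray's handle at its front (robot) end: round steel bar, 12 mm diameter, 52 mm long along the tray's y, at tray frame (-90, 0, 45) mm, so 55 mm above the bench and 39 mm above the tray floor. It stands on two posts and is free on both sides for fingers (knuckles, tops 90 mm above the bench, begin 74 mm behind it); can be pinched from above, fingers closing along x
- jamb_block (a point): middle of the top of the jamb block: dark box-section off-cut, 56 (x) by 70 (y) mm, top at 56 mm above the tray's underside (66 above the bench), point at tray frame (37, 0, 56) mm. On it lies the jamb leaf: plate 6 mm thick, knuckles up, overhanging the block towards the robot
- jamb_bore (a point): on the axis of the jamb leaf's two holes (13 mm, along y), midway between its knuckles; tray frame (-4, 0, 68) mm, 78 mm above the bench. Knuckles: 24 mm outside diameter, y = -31 to -13 and 13 to 31 mm; the 26 mm gap between is open above and below. Plate edge 14 mm behind (+x). A 12 mm pin is started in the +y knuckle, its head 90 mm out at +y
- leaf: loose hinge leaf to match: steel, 0.2 to 0.26 kg, plate 50 (x) by 62 (y) by 6 mm with ONE knuckle mid +x edge (22 long, 24 mm diameter), underside flush. Origin: centre of plate's underside; x to the knuckle. Starts knuckle up, pointing away from the robot within 0.6 rad, on rest_a; edges free to grip across 62 mm. Matched: its x along the tray's x, plate towards the robot
- leaf_bore (a point): centre of the loose leaf's hole (13 mm, along y), leaf frame (39, 0, 12) mm. It belongs on jamb_bore; its knuckle then has 2 mm play on each side along y and 2 mm in front and behind, and nothing under it, so only the gripper sets its height
- spare_leaf: spare jamb leaf: same plate and frame as the loose leaf, but TWO outer knuckles (y = -31 to -13 and 13 to 31 mm). Lies on rest_b; leave it there
- rest_a: wooden rest, 95 mm (x) by 42 mm (y), 30 mm high, fixed; origin at the centre of its underside. The loose leaf lies on it. The two rests trade places
- rest_b: wooden rest, same size, fixed; the spare leaf lies on it
- die_grinder: air die grinder lying on the bench, about 215 mm long (along its x), 32 mm high; bystander
- hammer: hammer with a wooden handle lying to the left, about 300 mm long (along its x); bystander
- spanner: spanner lying flat to the right; bystander
- oil_can: plain metal can standing left of the apron, 60 mm diameter, 110 mm high; bystander
- square: steel try square lying to the right near the robot, blade 150 mm, 12 mm high; bystander
- offcut: flat steel off-cut 110 by 70 by 8 mm lying to the left near the robot; bystander
Things that resemble listed ones, but are neither listed nor needed, are in the scene too. Of the things shaped like the tray, the aluminium one is meant. What is shaped like the leaf but black or yellow is not meant.

How it is judged:
On the way, in this order (a step that is already met when the one before it is completed fails the run):
1. the tray is fully home in the slot, within 3 mm of the back stop (x of tray in the frame of fixture above -0.003 m and z of tray in the frame of fixture below 0.013 m and angle between the x axis of tray and the x axis of fixture, either way round below 0.05 rad), for 0.2 s.
2. the single-knuckle leaf is lifted off its rest in the gripper (height (world z) of leaf above 0.05 m and contact force between the fingers and leaf above 2 N), for 0.2 s.
At the end, for the whole second after the job is handed in: Tray home within 4 mm; leaf held still in the fingers, its hole on the jamb holes' axis (2.5 mm fore-aft and in height, 4 mm along the pin, 0.06 rad), level within 0.1 rad, plate towards the robot, pressing on the jamb leaf with under 5 N; spare leaf within 20 mm of its start (x of tray in the frame of fixture above -0.004 m and z of tray in the frame of fixture below 0.013 m and x of leaf_bore in the frame of jamb_bore between -0.0025 and 0.0025 m and z of leaf_bore in the frame of jamb_bore between -0.0025 and 0.0025 m and y of leaf_bore in the frame of jamb_bore between -0.004 and 0.004 m and angle between the y axis of leaf and the y axis of tray, either way round below 0.06 rad and angle between leaf's own z axis and vertical below 0.1 rad and x of leaf in the frame of tray below -0.03 m and contact force between the fingers and leaf above 2 N and contact force between leaf and tray below 5 N and linear speed of each of leaf, tray below 0.02 m/s and distance of spare_leaf from where it was at the start of the episode below 0.02 m); the arm keeps its last pose, push and grip.
It fails at once if the spare leaf is moved more than 20 mm (distance of spare_leaf from where it was at the start of the episode above 0.02 m).
It fails at once if a bystander is moved more than 30 mm (distance of any of die_grinder, hammer, spanner, oil_can, square, offcut from where it was at the start of the episode above 0.03 m).
It also fails if it takes over 64 s, if anything falls off the work surface, if the arm or the gripper's body presses on something with over 40 N, if the wrist force passes 120 N, or if a joint passes its speed limit or range.

ROBOT

A 7-joint arm with a two-finger parallel gripper is mounted at the origin on the work surface. World frame = base frame: x ahead of the robot, y to its left, z up, the work surface at z = 0. Lengths are in m, angles in rad, forces in N, time in s.
With the tool pointing down it reaches from about 0.425 to 0.875 m from the base axis. Payload 9.9 kg.
Tool frame: the origin (TCP) lies between the finger pads; the fingertips stand bot.nose_length ahead of it and the grasp point (between the pads) lies 11 mm behind it (bot.nose_length is the distance from the TCP to the fingertips, in m); x points along the fingers, y is the direction in which the jaws open and shut, and the axes are right-handed (so a half turn about x gives the same grasp; the last joint's range is limited). The gripper opens to 85 mm and grips with 20 to 120 N. Pads are 22 mm wide; open, the fingers measure 114 mm over their backs; the gripper's body (76 mm by 85 mm) begins 54 mm behind the grasp point. The pads swing forward as they close: fully open they stand 13 mm farther back than shut.
Start: joints at [1.139, 0.576, 0.025, 1.437, -0.015, 1.129, -0.057], TCP at [0.23, -0.635, 0.239] pointing down, gripper open.
Joint ranges: [-2.76, 2.76], [-0.34, 2.15], [-1.52, 1.57], [0.19, 2.46], [-1.09, 4.23], [0.17, 1.99], [-2.82, 2.82]. Speed limits (rad/s): [2.22, 2.22, 3.01, 3.01, 3.14, 3.14, 3.14].

INTERFACE

Orientations are given as a rotation vector (axis times angle).
In Python, from plant import status, imaging, bot gives the robot as it stands. The module is installed in compiled form; this text tells all that it offers.
- The arm moves only by the tool play_rows, never from a script. Its argument "rows" is a list of rows, each a list of 7 numbers: the opening, from 0 (shut) to 1 (fully open), then the shift along the tool's x, y, z in m, then the turn, a rotation vector about the tool's x, y, z in degrees. In form: [[jaw, tx, ty, tz, ax, ay, az], ...]. A call has 1 to 10 rows; each row is the pose to reach, as a shift and turn from the pose measured when the call began, along the tool's axes at that moment; what a row does not reach only later rows make up. A row lasts 1/10 s, in which the tool goes at most 50 mm and 8.59 degrees, less where a joint would pass 70% of its speed; a pose out of reach is approached as far as the arm can. A call with a gripper value outside its range is refused whole. The fingers move at their own pace and stop on an object; "newtons" is the grip in N (left out, the last holds). Time passes only in rows, so rows that repeat a pose let the fingers close. It gives the time, the measured TCP pose, the force and the opening at its end, in the units of the state.
- status.read_state(): the state, without advancing time (a new reading comes with each control period).
- imaging.capture(name): name is "side" or "top" or "wrist"; returns (picture, depth): 480x640x3 uint8, blue, green, red; 480x640 float32, m along the optical axis (not along the pixel's ray), 0 where there is no reading.
- imaging.get_calibration(name): a dict with "vfov" (degrees; the focal length in pixels is half the picture's height over the tangent of half this angle, whatever the lens; pixels are square), "cx", "cy" (the principal point, pixels), "extrinsics" (4x4, takes a point from camera to world coordinates). Camera axes: x right, y down, z forward; pixel columns grow to the right and rows downward; lengths in m; the calibration is good to about 2 mm. A picture is of the moment at which its call begins: read the wrist's pose just before it. get_calibration takes no time and is no camera call; for the wrist camera it gives the pose at the moment of the call.
- bot.close_job(): hands the job in, once; it reports no verdict.
The state is a dict: "t": time; "q": joint angles; "joint_velocities": joint speeds; "joint_torque": joint torques, N m; "tcp_pos": TCP position; "ee_rot": TCP orientation; "wrist_force": force on the tool from outside, world axes, zero at the start; "wrist_torque": the same for the moment, N m; "finger_gap": finger opening in m.
Only numpy, scipy, OpenCV 4.12 (cv2) and the standard library are available. Lean on these libraries where they do the work, as an engineer would, in place of code of your own. Each camera call takes 0.05 s, during which the arm holds its last target.

## Working session

There is one attempt and no reset: what is moved stays moved. The work goes in short steps, Python scripts to look and compute and a tool call to move; the robot and the scene stay as the last step left them, time stands still between calls to the robot, and variables do not carry over. Pictures are saved under pics/ and viewed, and the job is handed in when it is done.

Besides the shell and the picture viewer there is one more tool, called after "Call:" as a command line: name --pt "numbers of a row" for each row, then --argument value for the rest. play_rows: Moves the arm, as the interface text tells. Its arguments: {"type":"object","properties":{"rows":{"type":"array","items":{"type":"array","items":{"type":"number"}}},"newtons":{"type":"number"}},"required":["rows"]}

```bash
mkdir -p pics; cat > h.py <<'E'
import numpy as np, cv2
from plant import status, imaging, bot
from scipy.spatial.transform import Rotation as R
def cap(n,tag):
    s=status.read_state(); c=imaging.get_calibration(n)
    p,d=imaging.capture(n); cv2.imwrite(f'pics/{tag}.png',p); np.savez(f'pics/{tag}.npz',p=p,d=d,E=c['extrinsics'],v=c['vfov'],cx=c['cx'],cy=c['cy'])
    return p,d,c
def load(tag):
    z=np.load(f'pics/{tag}.npz'); return z['p'],z['d'],dict(vfov=float(z['v']),cx=float(z['cx']),cy=float(z['cy']),extrinsics=z['E'])
def pts(d,c):
    f=240/np.tan(np.radians(c['vfov']/2)); v,u=np.mgrid[:480,:640]
    P=np.stack([(u-c['cx'])/f*d,(v-c['cy'])/f*d,d],-1); E=np.array(c['extrinsics'])
    return P@E[:3,:3].T+E[:3,3]
def ray(uv,z,c):
    f=240/np.tan(np.radians(c['vfov']/2)); E=np.array(c['extrinsics'])
    r=E[:3,:3]@np.array([(uv[0]-c['cx'])/f,(uv[1]-c['cy'])/f,1]); o=E[:3,3]
    return o+r*(z-o[2])/r[2]
E
python3 - <<'E'
from h import *
for n in ['top','side','wrist']:
    p,d,c=cap(n,n+'0'); print(n,c['vfov'],c['cx'],c['cy'],np.round(c['extrinsics'],4).tolist(),(d>0).mean())
s=status.read_state(); print(s); print(bot.nose_length)
print(R.from_rotvec(s['ee_rot']).as_matrix().round(3))
E
```

```text
top 46.143704143293874 322.79939395953744 242.75001174997695 [[0.0203, -0.9958, 0.0889, 0.3847], [-0.9998, -0.0205, -0.0005, 0.0354], [0.0023, -0.0888, -0.996, 1.852], [0.0, 0.0, 0.0, 1.0]] 0.9959114583333334
side 57.196464462664004 326.9335310565977 237.13209209768195 [[0.9921, -0.0844, 0.0925, 0.4525], [-0.1237, -0.7757, 0.6188, -0.6196], [0.0196, -0.6254, -0.7801, 0.8958], [0.0, 0.0, 0.0, 1.0]] 0.996083984375
wrist 68.54123429121987 318.8787758280236 243.86456666980118 [[0.3403, -0.8902, -0.3029, 0.3091], [-0.9403, -0.3227, -0.1079, -0.6064], [-0.0017, 0.3216, -0.9469, 0.3734], [0.0, 0.0, 0.0, 1.0]] 0.996044921875
{'t': 0.15, 'q': array([ 1.13922335,  0.57632575,  0.02487462,  1.43766961, -0.01498178,
        1.12902502, -0.0564875 ]), 'joint_velocities': array([-0.00073089, -0.00418899,  0.00123737, -0.00199618,  0.00013334,
       -0.00062948, -0.00041401]), 'joint_torque': array([ 3.11940406e-03, -7.66265702e+01,  2.25315124e+00, -2.86178881e+01,
        1.56897091e-02,  9.90812288e-03,  6.79088615e-06]), 'tcp_pos': array([ 0.22992693, -0.63429356,  0.23866621]), 'ee_rot': array([ 2.0325417 ,  0.35836985, -2.03316556]), 'wrist_force': array([ 1.08307195,  0.01656649, -0.05179018]), 'wrist_torque': array([ 0.00324322, -0.03720891,  0.01833725]), 'finger_gap': 0.08513740458297135}
0.008
[[-0.001  0.341 -0.94 ]
 [ 0.001 -0.94  -0.341]
 [-1.    -0.001  0.   ]]
```

View pics/top0.png

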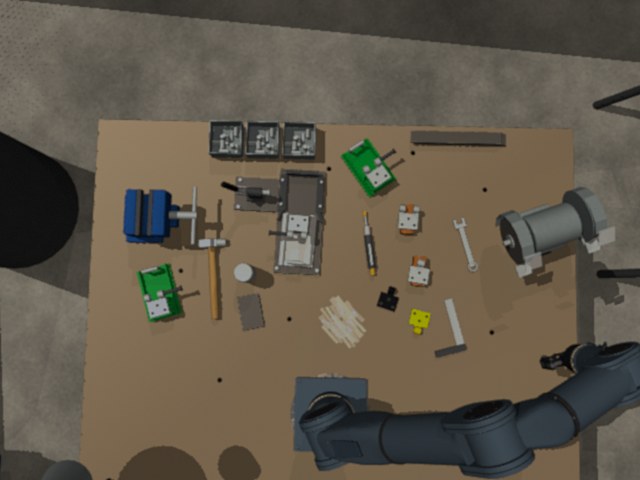

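View pics/side0.png

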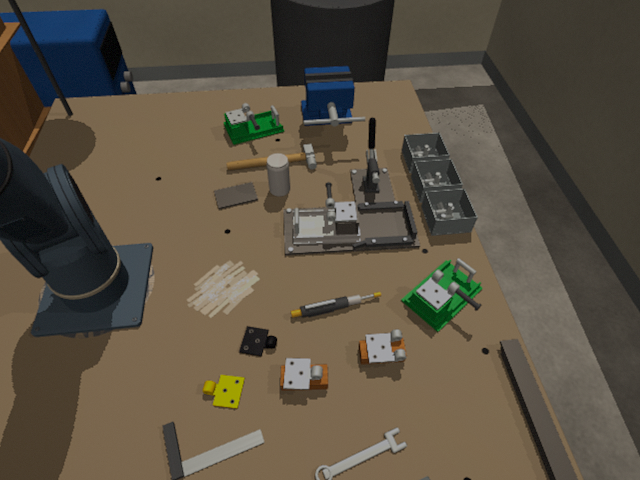

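View pics/wrist0.png

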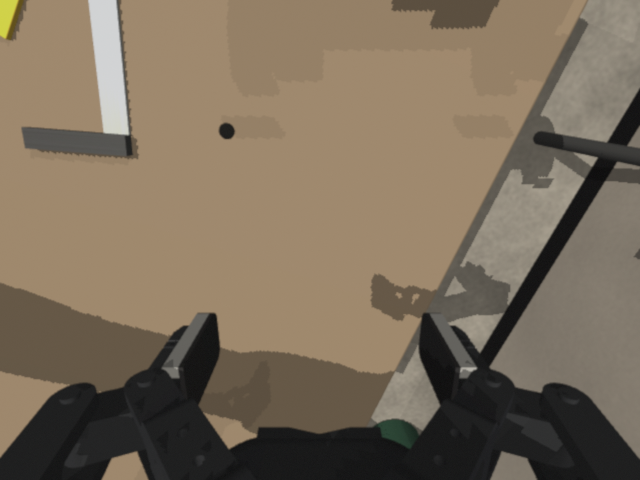

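```bash
python3 - <<'E'
from h import *
p,d,c=load('top0')
a=cv2.resize(p[160:290,220:440],None,fx=3.6,fy=3.6,interpolation=cv2.INTER_CUBIC); cv2.imwrite('pics/cropt.png',a); 
p,d,c=load('side0')
a=cv2.resize(p[170:400,260:440],None,fx=2.6,fy=2.6,interpolation=cv2.INTER_CUBIC); cv2.imwrite('pics/crops.png',a)
E
```

```text
(no output)
```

View pics/cropt.png

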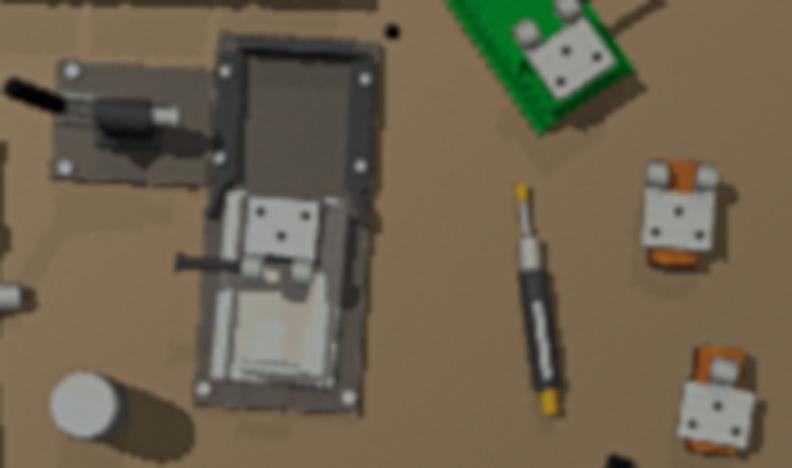

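View pics/crops.png

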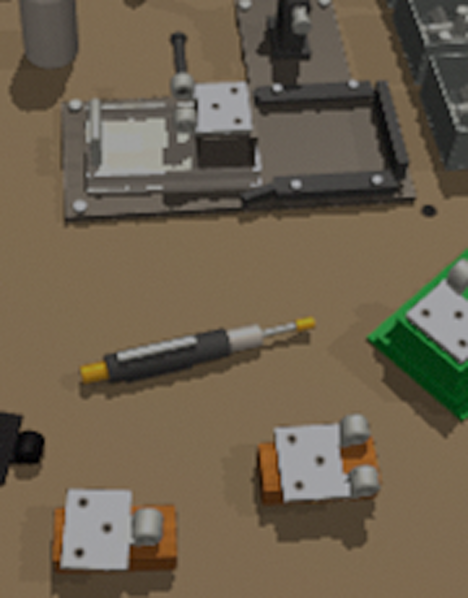

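```bash
python3 - <<'E'
from h import *
for t,l in [('top0',{'plateFL':(276.5,267.5),'plateFR':(317,270),'backL':(282,180),'backR':(321.5,184),'leafk':(421,263),'leafp':(419,274),'sparec':(408,221),'can':(243,272)}),('side0',{'leafp':(297,374),'leafk':(317,373)})]:
    p,d,c=load(t); P=pts(d,c)
    for k,(u,v) in l.items(): print(t,k,P[int(round(v)),int(round(u))].round(4), ray((u,v),0.01,c).round(4))
# height-band views
p,d,c=load('top0'); P=pts(d,c)
for v in range(262,276): print(v, P[v,292:305:3,:].round(3)[:,[0,2]].tolist())
E
```

```text
top0 plateFL [0.4629 0.1855 0.0128] [0.4647 0.1841 0.01  ]
top0 plateFR [0.4591 0.0516 0.0148] [0.4593 0.0516 0.01  ]
top0 backL [0.7517 0.1727 0.0266] [0.755  0.1739 0.01  ]
top0 backR [0.7422 0.0411 0.0209] [0.7443 0.0428 0.01  ]
top0 leafk [ 0.4863 -0.2796  0.0594] [ 0.4891 -0.2882  0.01  ]
top0 leafp [ 0.4517 -0.2759  0.0448] [ 0.453  -0.2819  0.01  ]
top0 sparec [ 0.6235 -0.2409  0.035 ] [ 0.6267 -0.2447  0.01  ]
top0 can [0.4446 0.2799 0.1042] [0.4478 0.2931 0.01  ]
side0 leafp [ 0.4515 -0.2787  0.0341] [ 0.4515 -0.2692  0.01  ]
side0 leafk [ 0.4907 -0.2892  0.0542] [ 0.4927 -0.2719  0.01  ]
262 [[0.481, 0.056], [0.482, 0.051], [0.481, 0.059], [0.481, 0.065], [0.484, 0.015]]
263 [[0.478, 0.062], [0.478, 0.06], [0.478, 0.065], [0.478, 0.061], [0.481, 0.014]]
264 [[0.477, 0.011], [0.477, 0.019], [0.385, 1.852], [0.475, 0.06], [0.478, 0.019]]
265 [[0.474, 0.011], [0.474, 0.009], [0.474, 0.021], [0.474, 0.026], [0.474, 0.015]]
266 [[0.471, 0.011], [0.471, 0.007], [0.471, 0.015], [0.471, 0.01], [0.471, 0.019]]
267 [[0.468, 0.004], [0.467, 0.023], [0.468, 0.011], [0.468, 0.012], [0.468, 0.004]]
268 [[0.464, 0.017], [0.464, 0.013], [0.465, 0.009], [0.465, 0.001], [0.465, 0.014]]
269 [[0.461, 0.016], [0.461, 0.012], [0.461, 0.013], [0.461, 0.01], [0.462, 0.012]]
270 [[0.458, 0.006], [0.458, 0.013], [0.458, 0.008], [0.458, 0.007], [0.458, 0.01]]
271 [[0.454, 0.018], [0.455, 0.008], [0.454, 0.019], [0.455, 0.008], [0.455, 0.011]]
272 [[0.451, 0.007], [0.451, 0.012], [0.451, 0.009], [0.452, 0.011], [0.452, 0.007]]
273 [[0.448, 0.001], [0.448, 0.002], [0.448, 0.014], [0.449, 0.005], [0.448, 0.014]]
274 [[0.445, -0.008], [0.445, -0.003], [0.445, 0.003], [0.445, 0.002], [0.445, 0.007]]
275 [[0.441, 0.007], [0.442, 0.0], [0.442, 0.003], [0.442, 0.006], [0.442, -0.003]]
```

```bash
cat >> h.py <<'E'
def row(pos,yaw):
    """target TCP pos, tool pointing down, tool y at azimuth yaw(deg). prints shift/turn in tool axes"""
    s=status.read_state(); M=R.from_rotvec(s['ee_rot']).as_matrix()
    y=np.array([np.cos(np.radians(yaw)),np.sin(np.radians(yaw)),0]); x=np.array([0,0,-1.]); T=np.stack([x,y,np.cross(x,y)],1)
    t=M.T@(np.array(pos)-s['tcp_pos']); w=np.degrees(R.from_matrix(M.T@T).as_rotvec())
    print('row',t.round(4).tolist(),w.round(2).tolist(),'dist',np.linalg.norm(t).round(3)); return t,w
E
python3 - <<'E'
from h import *
row((0.52,-0.25,0.31),-35); row((0.6,0.19,0.28),-1)
E
```

```text
row [-0.071, -0.2625, -0.4037] [-35.07, -0.02, 0.07] dist 0.487
row [-0.0406, -0.6489, -0.6289] [-69.07, -0.04, 0.07] dist 0.905
```

Call:
play_rows --pt "1 -0.07 -0.26 -0.4 -35 0 0" --pt "1 -0.07 -0.26 -0.4 -35 0 0" --pt "1 -0.07 -0.26 -0.4 -35 0 0" --pt "1 -0.07 -0.26 -0.4 -35 0 0" --pt "1 -0.07 -0.26 -0.4 -35 0 0" --pt "1 -0.07 -0.26 -0.4 -35 0 0" --pt "1 -0.07 -0.26 -0.4 -35 0 0" --pt "1 -0.07 -0.26 -0.4 -35 0 0" --pt "1 -0.07 -0.26 -0.4 -35 0 0" --pt "1 -0.07 -0.26 -0.4 -35 0 0"

```text
t: 1.15
tcp_pos: [0.5195, -0.2496, 0.3095]
ee_rot: [1.644, 0.859, -1.641]
wrist_force: [0.3, -0.6, 0.4]
finger_gap: 0.0854
```

```bash
python3 - <<'E'
from h import *
row((0.6,0.19,0.28),-1)
s=status.read_state();print(s['t'],s['tcp_pos'],s['q'].round(3))
cap('wrist','wa')
E
```

```text
row [0.0305, -0.1852, -0.4067] [-33.86, -0.14, 0.0] dist 0.448
1.15 [ 0.51953619 -0.24964787  0.30946201] [ 0.524  0.378 -0.229  1.589  0.088  1.185 -0.331]
```

View pics/wa.png

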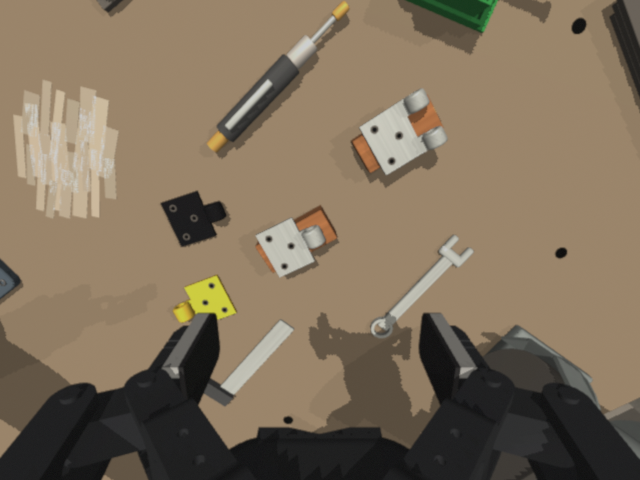

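Call:
play_rows --pt "1 0.03 -0.185 -0.405 -34 0 0" --pt "1 0.03 -0.185 -0.405 -34 0 0" --pt "1 0.03 -0.185 -0.405 -34 0 0" --pt "1 0.03 -0.185 -0.405 -34 0 0" --pt "1 0.03 -0.185 -0.405 -34 0 0" --pt "1 0.03 -0.185 -0.405 -34 0 0" --pt "1 0.03 -0.185 -0.405 -34 0 0" --pt "1 0.03 -0.185 -0.405 -34 0 0" --pt "1 0.03 -0.185 -0.405 -34 0 0" --pt "1 0.03 -0.185 -0.405 -34 0 0"

```text
t: 2.2
tcp_pos: [0.5988, 0.2013, 0.2814]
ee_rot: [1.217, 1.214, -1.205]
wrist_force: [-0.1, -0.0, 0.3]
finger_gap: 0.0854
```

```bash
python3 - <<'E'
from h import *
s=status.read_state();print(s['t'],s['tcp_pos'],s['q'].round(3))
cap('wrist','wb')
E
```

```text
2.2 [0.59881957 0.20132197 0.28143781] [-0.116  0.501 -0.454  1.489  0.221  1.197 -0.602]
```

View pics/wb.png

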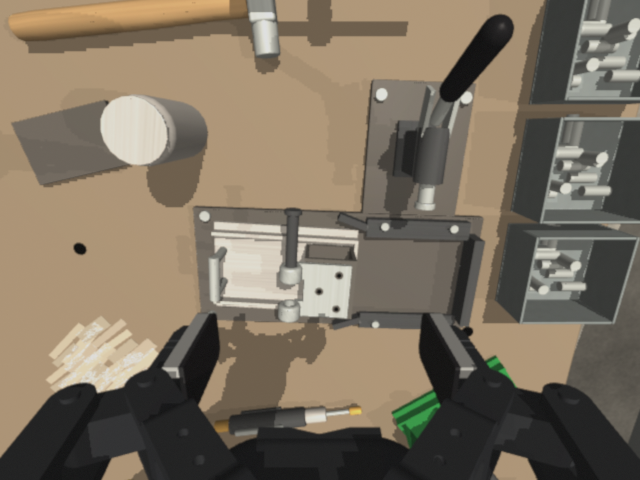

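```bash
python3 - <<'E'
from h import *
p,d,c=load('wb')
a=cv2.resize(p[200:335,185:345],None,fx=4.9,fy=4.4,interpolation=cv2.INTER_CUBIC)
a=cv2.resize(p[200:335,185:345],None,fx=4.4,fy=4.4,interpolation=cv2.INTER_CUBIC)
cv2.imwrite('pics/c1.png',a)
a=cv2.resize(p[200:335,325:490],None,fx=4.4,fy=4.4,interpolation=cv2.INTER_CUBIC)
cv2.imwrite('pics/c2.png',a)
E
```

```text
(no output)
```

View pics/c1.png

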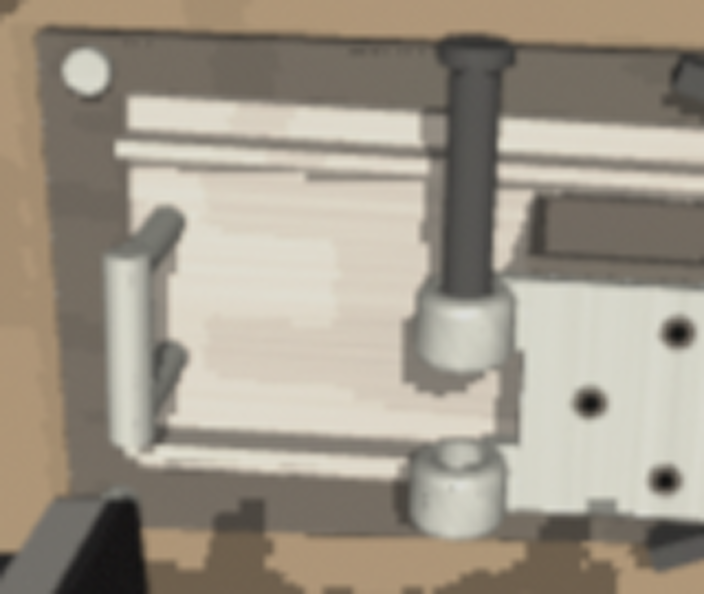

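View pics/c2.png

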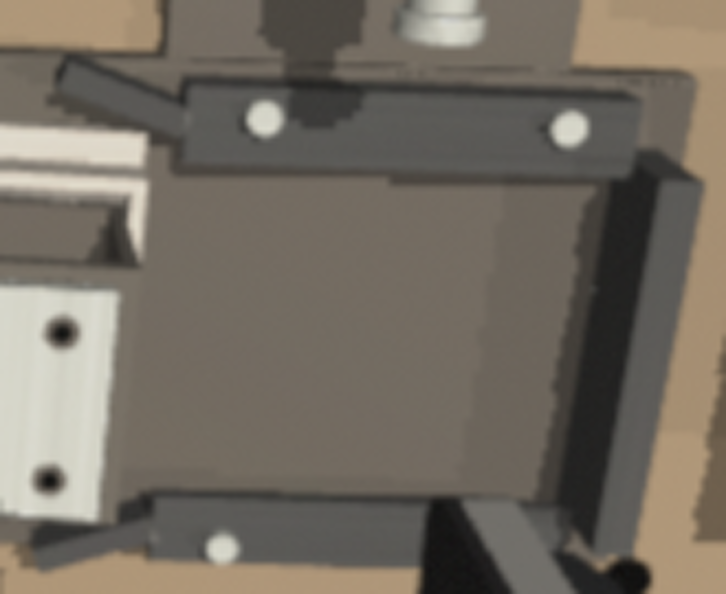

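```bash
python3 - <<'E'
from h import *
p,d,c=load('wb'); P=pts(d,c)
o1=np.array([185,200]);o2=np.array([325,200])
L={'plFL':(o1,(40,30),.01),'plFedge':(o1,(70,480),.01),'plLedge':(o1,(440,45),.01),'plL2':(o2,(160,50),.01),'plBL':(o2,(692,75),.01),
'stopL':(o2,(662,158),.04),'stopR':(o2,(598,552),.04),'railLin0':(o2,(180,170),.023),'railLin1':(o2,(605,182),.023),'railRin0':(o2,(152,497),.023),'railRin1':(o2,(425,500),.023),
'hL':(o1,(128,252),.056),'hR':(o1,(133,445),.056),'flRL':(o1,(127,97),.016),'flFL':(o2,(150,133),.016),'flFL_r':(o2,(150,165),.016),'rimL0':(o1,(117,143),.028),'rimL1':(o2,(150,178),.028),'floorFL':(o2,(138,262),.016)}
W={}
for k,(o,q,z) in L.items():
    uv=(o+np.array(q)/4.4-0.4); W[k]=ray(uv,z,c); print(k,uv.round(1),W[k].round(4), P[int(round(uv[1])),int(round(uv[0]))].round(3))
def ang(a,b,off=0): v=W[b]-W[a]; return (np.degrees(np.arctan2(v[1],v[0]))+off).round(2), np.linalg.norm(v).round(4)
for a,b,o in [('plFL','plFedge',90),('plFL','plBL',0),('plFL','plL2',0),('stopL','stopR',90),('railLin0','railLin1',0),('railRin0','railRin1',0),('hL','hR',90),('flRL','flFL',0),('rimL0','rimL1',0)]: print(a,b,ang(a,b,o))
E
```

```text
plFL [193.7 206.4] [0.4533 0.1952 0.01  ] [0.453 0.195 0.007]
plFedge [200.5 308.7] [0.4469 0.0606 0.01  ] [0.448 0.06  0.01 ]
plLedge [284.6 209.8] [0.5599 0.1909 0.01  ] [0.567 0.207 0.083]
plL2 [361. 211.] [0.6501 0.1894 0.01  ] [0.651 0.187 0.001]
plBL [481.9 216.6] [0.7939 0.1822 0.01  ] [0.795 0.181 0.009]
stopL [475.1 235.5] [0.7751 0.168  0.04  ] [0.783 0.162 0.023]
stopR [460.5 325.1] [0.773  0.0537 0.04  ] [0.774 0.053 0.039]
railLin0 [365.5 238.2] [0.6549 0.1597 0.023 ] [0.657 0.156 0.01 ]
railLin1 [462.1 241. ] [0.7687 0.1561 0.023 ] [0.774 0.152 0.01 ]
railRin0 [359.1 312.6] [0.6508 0.0617 0.023 ] [0.651 0.06  0.022]
railRin1 [421.2 313.2] [0.7291 0.0605 0.023 ] [0.73  0.059 0.019]
hL [213.7 256.9] [0.4853 0.1491 0.056 ] [0.486 0.15  0.058]
hR [214.8 300.7] [0.4816 0.0958 0.056 ] [0.473 0.081 0.028]
flRL [213.5 221.6] [0.4766 0.1783 0.016 ] [0.475 0.177 0.011]
flFL [358.7 229.8] [0.6474 0.168  0.016 ] [0.649 0.165 0.008]
flFL_r [358.7 237.1] [0.6477 0.159  0.016 ] [0.649 0.157 0.011]
rimL0 [211.2 232.1] [0.4765 0.169  0.028 ] [0.476 0.169 0.028]
rimL1 [358.7 240.1] [0.6464 0.1591 0.028 ] [0.649 0.153 0.01 ]
floorFL [356.  259.1] [0.6454 0.1309 0.016 ] [0.646 0.129 0.01 ]
plFL plFedge (np.float64(-2.71), np.float64(0.1348))
plFL plBL (np.float64(-2.19), np.float64(0.3409))
plFL plL2 (np.float64(-1.7), np.float64(0.1968))
stopL stopR (np.float64(-1.04), np.float64(0.1142))
railLin0 railLin1 (np.float64(-1.82), np.float64(0.1138))
railRin0 railRin1 (np.float64(-0.86), np.float64(0.0783))
hL hR (np.float64(-4.05), np.float64(0.0534))
flRL flFL (np.float64(-3.46), np.float64(0.1712))
rimL0 rimL1 (np.float64(-3.36), np.float64(0.1702))
```

```bash
python3 - <<'E'
from h import *
row((0.4835,0.1225,0.13),-3.4); row((0.4835,0.1225,0.046),-3.4)
E
```

```text
row [0.1507, -0.1156, 0.0774] [3.23, -0.4, -0.07] dist 0.205
row [0.2347, -0.1157, 0.078] [3.23, -0.4, -0.07] dist 0.273
```

Call:
play_rows --pt "0.6 0.03 -0.03 0.02 1 0 0" --pt "0.6 0.06 -0.06 0.04 2 -0.4 0" --pt "0.6 0.1 -0.09 0.06 3.2 -0.4 0" --pt "0.6 0.13 -0.1156 0.0775 3.2 -0.4 0" --pt "0.6 0.151 -0.1156 0.0775 3.2 -0.4 0" --pt "0.6 0.151 -0.1156 0.0775 3.2 -0.4 0" --pt "0.6 0.151 -0.1156 0.0775 3.2 -0.4 0" --pt "0.6 0.151 -0.1156 0.0775 3.2 -0.4 0"

```text
t: 3.05
tcp_pos: [0.485, 0.1227, 0.131]
ee_rot: [1.255, 1.179, -1.25]
wrist_force: [-0.5, -1.1, -0.4]
finger_gap: 0.0509
```

```bash
python3 - <<'E'
from h import *
s=status.read_state();print(s['t'],s['tcp_pos'],s['q'].round(3))
row((0.4835,0.1225,0.046),-3.4)
cap('wrist','wc')
E
```

```text
3.05 [0.4849679  0.12265318 0.13095647] [-0.055  0.475 -0.408  2.021  0.288  0.697 -0.704]
row [0.085, -0.0018, 0.0003] [-0.01, -0.06, -0.2] dist 0.085
```

View pics/wc.png

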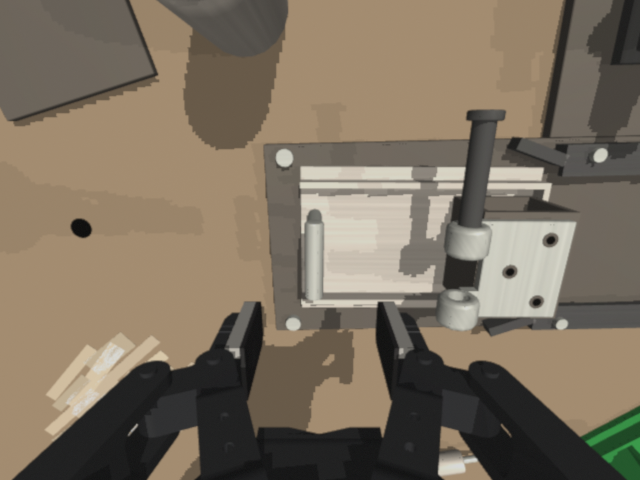

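```bash
python3 - <<'E'
from h import *
p,d,c=load('wc')
for n,uv,z in [('hL',(314.5,217),.056),('hR',(313,298),.056),('bL',(284.5,157.5),.012),('bR',(292.5,323.5),.012),('FL',(264.5,145),.01),('FR',(276,330),.01),('trRL',(301,168),.016),('trFL',(544,167.5),.016)]: print(n,ray(uv,z,c).round(4))
E
```

```text
hL [0.4854 0.1517 0.056 ]
hR [0.4808 0.0965 0.056 ]
bL [0.466  0.1846 0.012 ]
bR [0.4604 0.0514 0.012 ]
FL [0.4527 0.1938 0.01  ]
FR [0.4459 0.0449 0.01  ]
trRL [0.4773 0.1772 0.016 ]
trFL [0.6469 0.1672 0.016 ]
```

Call:
play_rows --pt "0.6 0.04 -0.002 0 0 0 0" --pt "0.6 0.07 -0.002 0 0 0 0" --pt "0.6 0.085 -0.002 0 0 0 0" --pt "0.6 0.085 -0.002 0 0 0 0" --pt "0.6 0.085 -0.002 0 0 0 0" --pt "0 0.085 -0.002 0 0 0 0" --pt "0 0.085 -0.002 0 0 0 0" --pt "0 0.085 -0.002 0 0 0 0" --pt "0 0.085 -0.002 0 0 0 0" --pt "0 0.085 -0.002 0 0 0 0" --newtons 50

```text
t: 4.1
tcp_pos: [0.4833, 0.123, 0.0468]
ee_rot: [1.256, 1.178, -1.249]
wrist_force: [-2.6, -0.4, 8.6]
finger_gap: 0.0103
```

```bash
python3 - <<'E'
from h import *
s=status.read_state();print(s['t'],s['tcp_pos'],s['wrist_force'],s['finger_gap'])
cap('wrist','wd')
th=np.radians(-2.2)
h=np.array([.7041,.1092])+np.array([-.09*np.cos(th),-.09*np.sin(th)]); print('home handle',h)
row((h[0],h[1],s['tcp_pos'][2]),-2.2)
E
```

```text
4.1 [0.48328707 0.12295423 0.04683557] [-2.56122673 -0.44724089  8.60623393] 0.01027570582051868
home handle [0.61416634 0.1126549 ]
row [0.0006, 0.1313, 0.0025] [-1.21, -0.06, -0.26] dist 0.131
```

View pics/wd.png

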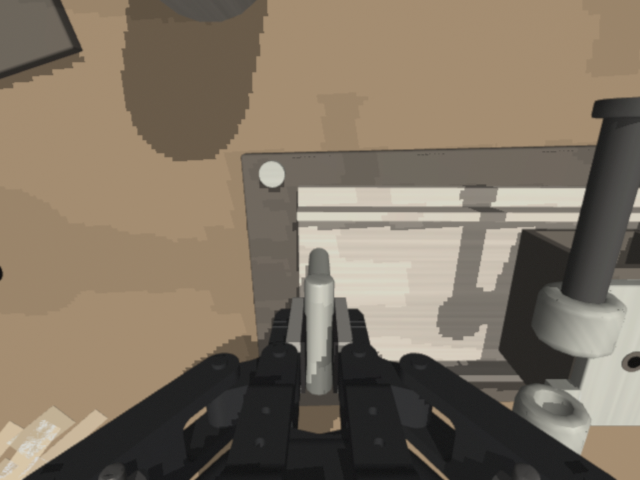

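Call:
play_rows --pt "0 0 0.01 0 -0.3 0 0" --pt "0 0 0.02 0 -0.6 0 0" --pt "0 0 0.03 0 -0.9 0 0" --pt "0 0 0.04 0.001 -1.2 0 0" --pt "0 0 0.05 0.001 -1.2 0 0" --pt "0 0 0.06 0.0015 -1.2 0 0"

```text
t: 4.75
tcp_pos: [0.5433, 0.1178, 0.047]
ee_rot: [1.24, 1.189, -1.234]
wrist_force: [-3.3, 0.2, -1.7]
finger_gap: 0.0105
```

```bash
python3 - <<'E'
from h import *
s=status.read_state();print(s['t'],s['tcp_pos'],s['wrist_force'],s['wrist_torque'],s['finger_gap'])
row((.6142,.1127,s['tcp_pos'][2]),-2.2)
cap('wrist','we')
cap('side','se')
E
```

```text
4.75 [0.54333223 0.11775243 0.04695109] [-3.28927974  0.19612273 -1.6637097 ] [ 0.09640392  0.79904245 -0.01369559] 0.010471253268677193
row [0.0002, 0.071, 0.0023] [0.0, -0.05, -0.2] dist 0.071
```

View pics/we.png

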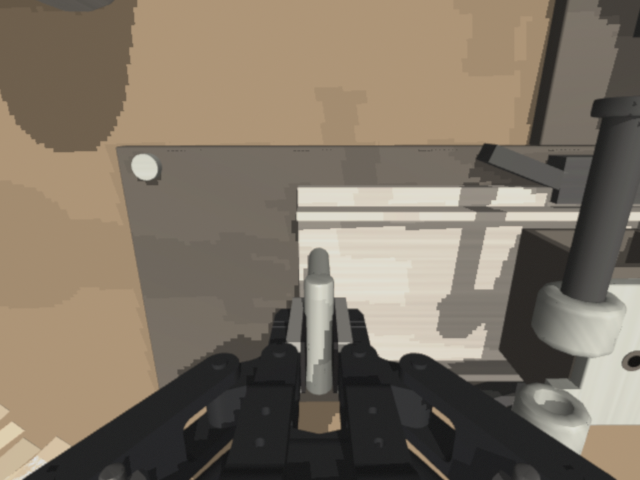

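Call:
play_rows --pt "0 0 0.012 0.0005 0 0 0" --pt "0 0 0.024 0.001 0 0 0" --pt "0 0 0.036 0.0015 0 0 0" --pt "0 0 0.048 0.002 0 0 0" --pt "0 0 0.056 0.002 0 0 0" --pt "0 0 0.062 0.0022 0 0 0"

```text
t: 5.45
tcp_pos: [0.6073, 0.113, 0.0473]
ee_rot: [1.242, 1.187, -1.233]
wrist_force: [-3.5, -1.2, -2.8]
finger_gap: 0.0104
```

```bash
python3 - <<'E'
from h import *
s=status.read_state();print(s['t'],s['tcp_pos'],s['wrist_force'],s['wrist_torque'],s['finger_gap'])
E
```

```text
5.45 [0.60730746 0.11297463 0.04725942] [-3.54884899 -1.21993779 -2.77020877] [-0.00825281  0.71937113  0.01182199] 0.010359242683161952
```

Predicted contact in about 7 mm; creep while watching force.

Call:
play_rows --pt "0 0 0.002 0 0 0 0" --pt "0 0 0.004 0 0 0 0" --pt "0 0 0.005 0 0 0 0" --pt "0 0 0.006 0 0 0 0"

```text
t: 5.85
tcp_pos: [0.6124, 0.1126, 0.0471]
ee_rot: [1.241, 1.188, -1.234]
wrist_force: [-6.3, -0.3, 0.6]
finger_gap: 0.0101
```

Call:
play_rows --pt "0 0 0.001 0 0 0 0" --pt "0 0 0.002 0 0 0 0"

```text
t: 6.05
tcp_pos: [0.6124, 0.1125, 0.047]
ee_rot: [1.238, 1.19, -1.237]
wrist_force: [-11.6, -0.3, 4.4]
finger_gap: 0.0103
```

Call:
play_rows --pt "0 0 0.001 0 0 0 0" --pt "0 0 0.002 0 0 0 0"

```text
t: 6.25
tcp_pos: [0.6124, 0.1125, 0.047]
ee_rot: [1.236, 1.192, -1.239]
wrist_force: [-12.9, 0.1, 5.8]
finger_gap: 0.0101
```

Call:
play_rows --pt "0 0 0.002 0 0 0 0" --pt "0 0 0.004 0 0 0 0" --pt "0 0 0.005 0 0 0 0" --pt "0 0 0.005 0 0 0 0"

```text
t: 6.65
tcp_pos: [0.6124, 0.1125, 0.0469]
ee_rot: [1.229, 1.197, -1.245]
wrist_force: [-21.1, 0.3, 13.7]
finger_gap: 0.0105
```

```bash
python3 - <<'E'
from h import *
s=status.read_state();print(s['t'],s['tcp_pos'],s['wrist_force'],s['wrist_torque'],s['finger_gap'])
p,d,c=cap('side','sf'); cv2.imwrite('pics/sf_c.png',cv2.resize(p[150:270,270:450],None,fx=4.4,fy=4.4,interpolation=cv2.INTER_CUBIC))
E
```

```text
6.65 [0.61243505 0.11248584 0.04690402] [-21.09786215   0.29604315  13.6760658 ] [4.39702795e-02 4.30734575e+00 2.10950274e-03] 0.010460638968021704
```

View pics/sf_c.png

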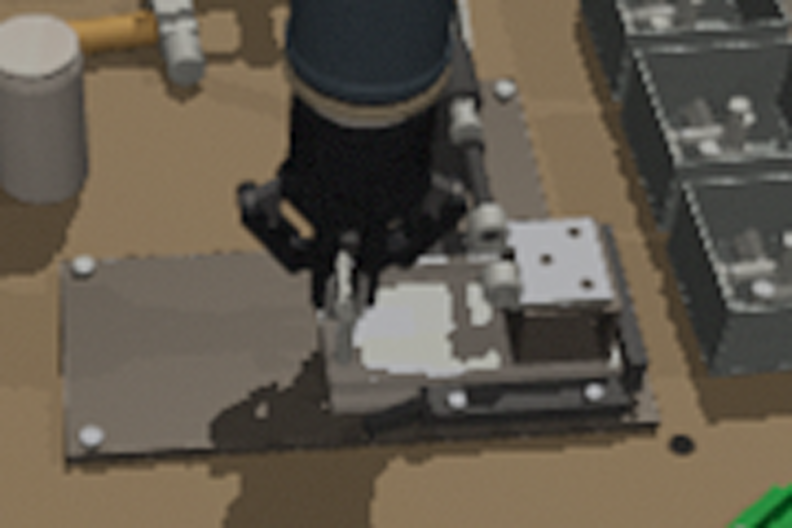

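Call:
play_rows --pt "0 0 0 0 0 0 0" --pt "0.6 0 0.0005 0 0 0 0" --pt "0.6 0 0.0005 0 0 0 0" --pt "0.6 0 0.0005 0 0 0 0" --pt "0.6 0 0.0005 0 0 0 0" --pt "0.6 -0.03 0 0 0 0 0" --pt "0.6 -0.07 0 0 0 0 0" --pt "0.6 -0.12 0 0 0 0 0" --pt "0.6 -0.16 0 0 0 0 0"

```text
t: 7.6
tcp_pos: [0.6145, 0.1131, 0.2096]
ee_rot: [1.231, 1.196, -1.244]
wrist_force: [1.1, -0.6, -0.5]
finger_gap: 0.0513
```

```bash
python3 - <<'E'
from h import *
s=status.read_state();print(s['t'],s['tcp_pos'],s['wrist_force'],s['finger_gap'],s['q'].round(3))
# move for a good look
row((0.66,0.18,0.26),-2)
row((0.66,0.11,0.24),-92); row((0.66,0.11,0.24),88)
E
```

```text
7.6 [0.61450555 0.11308332 0.20957745] [ 1.07894448 -0.57875488 -0.45884716] 0.05131569006622367 [ 0.015  0.555 -0.44   1.6    0.26   1.055 -0.535]
row [-0.051, 0.0426, -0.0684] [-0.11, 0.13, 0.5] dist 0.095
row [-0.0308, 0.0453, 0.0015] [89.89, 0.5, 0.29] dist 0.055
row [-0.0308, 0.0453, 0.0015] [-90.11, -0.29, 0.5] dist 0.055
```

```bash
python3 - <<'E'
from h import *
row((0.69,0.109,0.18),-92.2)
E
```

```text
row [0.0289, 0.0758, 0.0012] [90.09, 0.5, 0.29] dist 0.081
```

Call:
play_rows --pt "0.6 0 0.03 0 8.5 0 0" --pt "0.6 0 0.05 0.001 17 0 0" --pt "0.6 0 0.0758 0.001 25.5 0 0" --pt "0.6 0.01 0.0758 0.001 34 0 0" --pt "0.6 0.02 0.0758 0.001 42.5 0 0" --pt "0.6 0.029 0.0758 0.001 51 0 0" --pt "0.6 0.029 0.0758 0.001 59.5 0 0" --pt "0.6 0.029 0.0758 0.001 68 0 0" --pt "0.6 0.029 0.0758 0.001 76.5 0 0" --pt "0.6 0.029 0.0758 0.001 85 0 0"

```text
t: 8.6
tcp_pos: [0.69, 0.1093, 0.1798]
ee_rot: [2.189, 0.047, -2.208]
wrist_force: [-1.2, 0.1, 0.2]
finger_gap: 0.0514
```

```bash
python3 - <<'E'
from h import *
s=status.read_state();print(s['t'],s['tcp_pos'],s['wrist_force'],s['finger_gap'],s['q'].round(3))
row((0.69,0.109,0.18),-92.2)
E
```

```text
8.6 [0.69003817 0.10929223 0.17983594] [-1.1597347   0.09465231  0.23285423] 0.051366449310694666 [-0.211  0.663 -0.024  1.432  0.017  1.055 -1.764]
row [-0.0002, 0.0003, 0.0001] [4.74, 0.5, -0.11] dist 0.0
```

Call:
play_rows --pt "0.6 0 0 0 4.7 0.5 0" --pt "0.6 0 0 0 4.7 0.5 0" --pt "0.6 0 0 0 4.7 0.5 0"

```text
t: 8.9
tcp_pos: [0.69, 0.1094, 0.1798]
ee_rot: [-2.205, 0.04, 2.205]
wrist_force: [-0.9, 0.4, 0.5]
finger_gap: 0.0514
```

```bash
python3 - <<'E'
from h import *
s=status.read_state();print(s['t'],s['tcp_pos'],s['ee_rot'],s['joint_velocities'].round(3))
row((0.69,0.109,0.18),-92.2)
cap('wrist','wf')
E
```

```text
8.9 [0.6900162  0.10943111 0.17983284] [-2.20495234  0.04032087  2.20503413] [ 0.007  0.001 -0.007 -0.003 -0.001  0.001  0.003]
row [-0.0002, 0.0004, 0.0] [0.22, -0.0, -0.12] dist 0.0
```

View pics/wf.png

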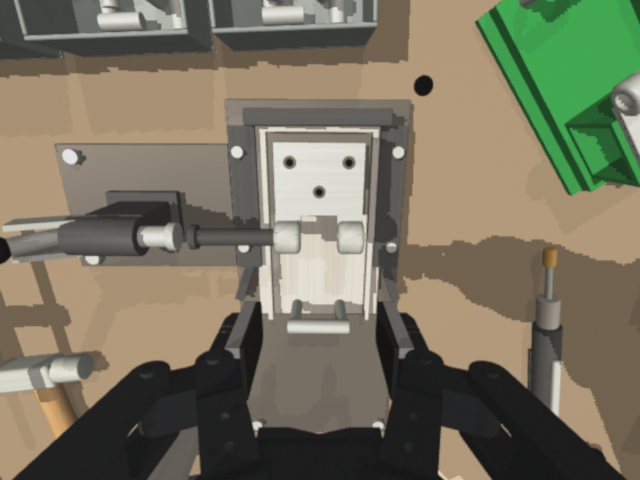

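```bash
python3 - <<'E'
from h import *
p,d,c=load('wf')
cv2.imwrite('pics/wf_c.png',cv2.resize(p[205:265,260:380],None,fx=6.5,fy=6.5,interpolation=cv2.INTER_CUBIC))
E
```

```text
(no output)
```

View pics/wf_c.png

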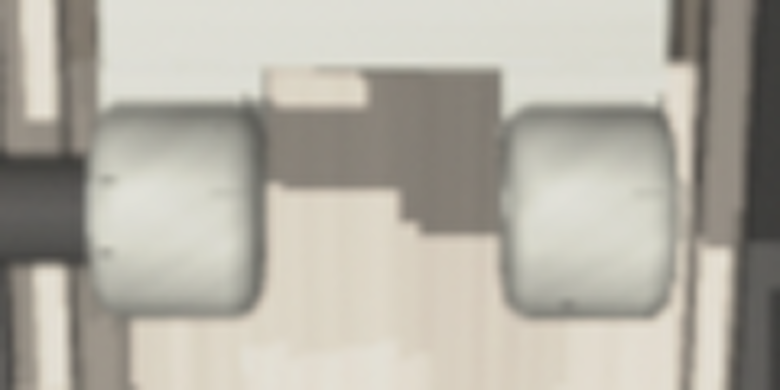

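```bash
python3 - <<'E'
from h import *
p,d,c=load('wf')
f=lambda a,b:(260+a/6.5-.42,205+b/6.5-.42)
for n,q,z in [('mid',(382,211),.078),('L',(175,210),.078),('R',(587,212),.078),('Linner',(262,210),.078),('Rin',(501,212),.078),('Lout',(88,210),.078),('Rout',(674,212),.078)]: print(n,f(*q),ray(f(*q),z,c).round(4))
for n,uv,z in [('hL',(289,326),.055),('hR',(349.5,327),.055),('plL',(275,142),.072),('plR',(366,142),.072),('stL',(245,109),.04),('stR',(392,109.5),.04)]: print(n,ray(uv,z,c).round(4))
P=pts(d,c); print(P[230:245,280:294,2].mean(),P[230:245,345:357,2].mean(),P[150:200,285:350].reshape(-1,3)[:,2].mean())
E
```

```text
mid (318.34923076923076, 237.04153846153847) [0.6988 0.1092 0.078 ]
L (286.5030769230769, 236.88769230769233) [0.6997 0.1317 0.078 ]
R (349.8876923076923, 237.19538461538463) [0.6978 0.087  0.078 ]
Linner (299.8876923076923, 236.88769230769233) [0.6993 0.1222 0.078 ]
Rin (336.6569230769231, 237.19538461538463) [0.6982 0.0963 0.078 ]
Lout (273.11846153846153, 236.88769230769233) [0.7    0.1411 0.078 ]
Rout (363.27230769230766, 237.19538461538463) [0.6975 0.0776 0.078 ]
hL [0.6135 0.1371 0.055 ]
hR [0.6106 0.086  0.055 ]
plL [0.7639 0.1356 0.072 ]
plR [0.7618 0.0754 0.072 ]
stL [0.7864 0.1596 0.04  ]
stR [0.7823 0.0525 0.04  ]
0.09011595332474757 0.08894441969167702 0.0733055963964636
```

```bash
python3 - <<'E'
from h import *
p,d,c=load('wa')
a=cv2.resize(p[200:285,245:345],None,fx=7,fy=7,interpolation=cv2.INTER_CUBIC);cv2.imwrite('pics/wa_c.png',a)
E
```

```text
(no output)
```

View pics/wa_c.png

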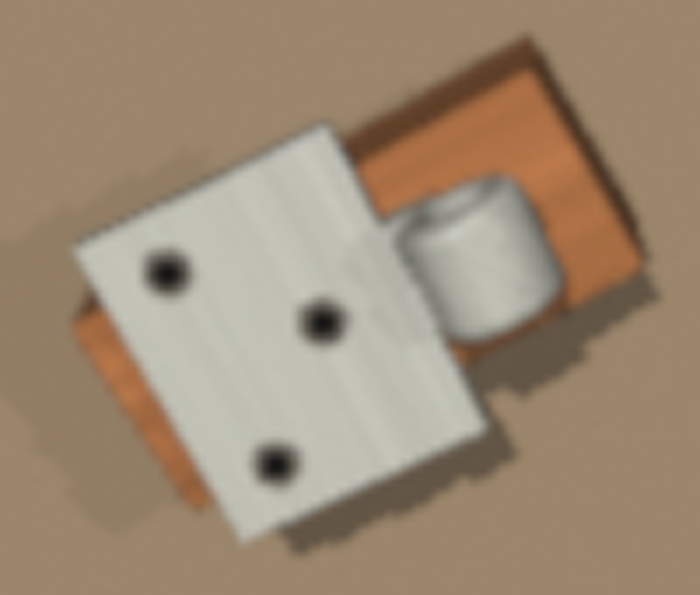

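```bash
python3 - <<'E'
from h import *
p,d,c=load('wa')
C=[ray((245+a/7-.43,200+b/7-.43),.036,c) for a,b in [(75,250),(325,125),(487,430),(243,543)]]
C=np.array(C); print(C.round(4), C.mean(0))
for i in range(4): v=C[(i+1)%4]-C[i]; print(np.linalg.norm(v),np.degrees(np.arctan2(v[1],v[0])))
m=C.mean(0)
v=(C[1]+C[2]-C[0]-C[3]); yaw=np.degrees(np.arctan2(v[1],v[0])); print(yaw)
row((m[0]+.02,m[1],.18),yaw-90)
E
```

```text
[[ 0.4319 -0.2417  0.036 ]
 [ 0.4807 -0.2485  0.036 ]
 [ 0.4713 -0.31    0.036 ]
 [ 0.4225 -0.3027  0.036 ]] [ 0.45160966 -0.27573113  0.036     ]
0.049270877680271566 -7.957353289095006
0.062156285741432886 -98.74977154218756
0.04929633517594867 171.48826870024368
0.061679688518236075 81.22259835435432
-8.234613886111706
row [0.0006, 0.3924, 0.2049] [6.23, -0.01, -0.11] dist 0.443
```

```bash
python3 - <<'E'
from h import *
row((.4516,-.2757,.15),-98.5)
E
```

```text
row [0.0306, 0.393, 0.2249] [6.5, -0.01, -0.11] dist 0.454
```

Call:
play_rows --pt "1 0.0 0.03 0.015 1 0 0" --pt "1 0.0 0.08 0.045 2 0 0" --pt "1 0.0 0.393 0.225 6.5 0 0" --pt "1 0.0 0.393 0.225 6.5 0 0" --pt "1 0.0 0.393 0.225 6.5 0 0" --pt "1 0.0 0.393 0.225 6.5 0 0" --pt "1 0.01 0.393 0.225 6.5 0 0" --pt "1 0.02 0.393 0.225 6.5 0 0" --pt "1 0.03 0.393 0.225 6.5 0 0" --pt "1 0.03 0.393 0.225 6.5 0 0"

```text
t: 9.95
tcp_pos: [0.4481, -0.2798, 0.1501]
ee_rot: [-2.143, 0.166, 2.146]
wrist_force: [0.2, -0.9, -0.0]
finger_gap: 0.0854
```

Call:
play_rows --pt "1 0 0 0 0 0 0" --pt "1 0 0 0 0 0 0"

```text
t: 10.15
tcp_pos: [0.4479, -0.2803, 0.1502]
ee_rot: [-2.142, 0.166, 2.145]
wrist_force: [0.4, 0.6, -0.1]
finger_gap: 0.0853
```

```bash
python3 - <<'E'
from h import *
s=status.read_state();print(s['t'],s['tcp_pos'],s['q'].round(3),s['joint_velocities'].round(3))
cap('wrist','wg')
E
```

```text
10.15 [ 0.44792562 -0.28026504  0.15021293] [ 0.445  0.464  0.033  1.939 -0.017  0.739 -1.236] [-0.038 -0.002 -0.024 -0.009 -0.007  0.002 -0.014]
```

View pics/wg.png

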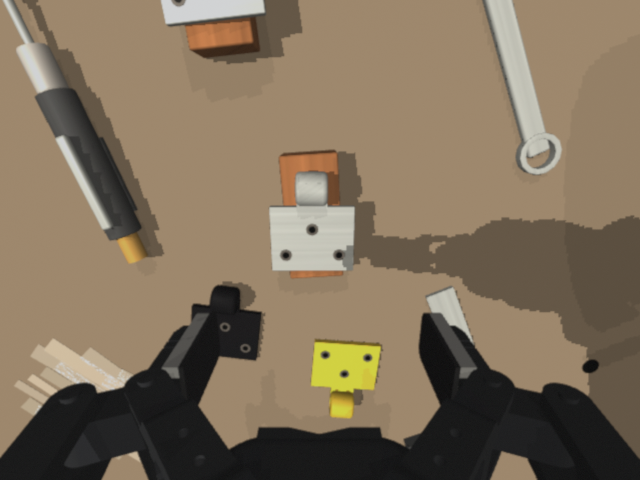

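```bash
python3 - <<'E'
from h import *
p,d,c=load('wg')
cv2.imwrite('pics/wg_c.png',cv2.resize(p[145:285,255:370],None,fx=4.2,fy=4.2,interpolation=cv2.INTER_CUBIC))
g=cv2.cvtColor(p,cv2.COLOR_BGR2HSV); m=((g[...,1]<45)&(g[...,2]>130)).astype(np.uint8); m[:195]=0;m[280:]=0;m[:,:262]=0;m[:,362:]=0
n,l,st,_=cv2.connectedComponentsWithStats(m); i=1+st[1:,4].argmax(); mm=(l==i).astype(np.uint8); mm[:206]=0
cn=max(cv2.findContours(mm,0,2)[0],key=cv2.contourArea); q=cv2.approxPolyDP(cv2.convexHull(cn),6,True)[:,0]; print(q)
for u,v in q: print(ray((u,v),.036,c).round(4))
E
```

```text
[[354 207]
 [346 270]
 [272 269]
 [269 207]]
[ 0.4711 -0.3098  0.036 ]
[ 0.4231 -0.2978  0.036 ]
[ 0.4326 -0.2419  0.036 ]
[ 0.4804 -0.2492  0.036 ]
```

View pics/wg_c.png

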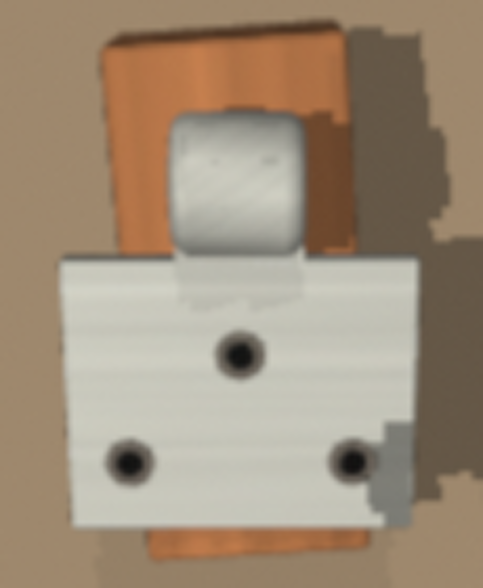

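```bash
python3 - <<'E'
from h import *
p,d,c=load('wg')
C=np.array([ray((255+a/4.2-.4,145+b/4.2-.4),.036,c) for a,b in [(73,527),(60,258),(418,258),(412,527)]])
print(C.round(4))
m=C.mean(0); v=(C[1]+C[2]-C[0]-C[3]); yaw=np.degrees(np.arctan2(v[1],v[0])); v2=C[2]-C[1]; print(m,yaw,np.degrees(np.arctan2(v2[1],v2[0]))+90, np.linalg.norm(v2))
print('knuckle axis',ray((255+237/4.2-.4,145+184/4.2-.4),.042,c))
row((m[0],m[1],.06),yaw-90)
row((m[0],m[1],.018),yaw-90)
E
```

```text
[[ 0.4317 -0.2417  0.036 ]
 [ 0.4811 -0.2493  0.036 ]
 [ 0.4718 -0.3099  0.036 ]
 [ 0.4222 -0.3029  0.036 ]]
[ 0.45171999 -0.27594335  0.036     ] -8.388089288418097 -8.768506704421355 0.06139897038355571
knuckle axis [ 0.49009522 -0.2815394   0.042     ]
row [0.0904, -0.0039, -0.0024] [-0.21, 0.02, -0.17] dist 0.09
row [0.1324, -0.004, -0.0024] [-0.21, 0.02, -0.17] dist 0.132
```

Call:
play_rows --pt "1 0.03 -0.004 -0.0025 0 0 0" --pt "1 0.06 -0.004 -0.0025 0 0 0" --pt "1 0.09 -0.004 -0.0025 0 0 0" --pt "1 0.11 -0.004 -0.0025 0 0 0" --pt "1 0.122 -0.004 -0.0025 0 0 0" --pt "1 0.132 -0.004 -0.0025 0 0 0" --pt "1 0.132 -0.004 -0.0025 0 0 0" --newtons 70

```text
t: 10.9
tcp_pos: [0.4522, -0.2752, 0.0178]
ee_rot: [-2.144, 0.162, 2.147]
wrist_force: [-0.7, 0.8, 0.1]
finger_gap: 0.0854
```

```bash
python3 - <<'E'
from h import *
s=status.read_state();print(s['t'],s['tcp_pos'],s['wrist_force'])
row((.4517,-.2759,.018),-98.5)
cap('wrist','wh')
E
```

```text
10.9 [ 0.45219548 -0.27517419  0.01778751] [-0.69789388  0.8180283   0.10126804]
row [-0.0002, 0.0008, 0.0004] [-0.01, 0.06, -0.13] dist 0.001
```

View pics/wh.png

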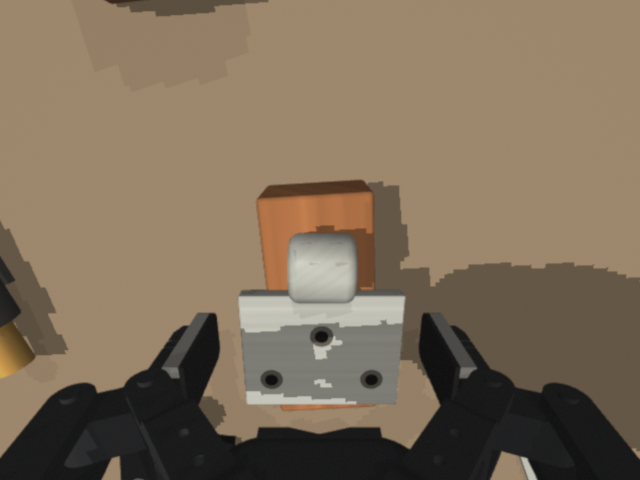

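Call:
play_rows --pt "0 0 0 0 0 0 0" --pt "0 0 0 0 0 0 0" --pt "0 0 0 0 0 0 0" --pt "0 0 0 0 0 0 0" --pt "0 0 0 0 0 0 0" --pt "0 0 0 0 0 0 0" --pt "0 0 0 0 0 0 0" --newtons 70

```text
t: 11.65
tcp_pos: [0.453, -0.2758, 0.0199]
ee_rot: [-2.147, 0.164, 2.144]
wrist_force: [-1.2, 2.2, 10.0]
finger_gap: 0.0601
```

```bash
python3 - <<'E'
from h import *
s=status.read_state();print(s['t'],s['tcp_pos'],s['wrist_force'],s['finger_gap'])
cap('wrist','wi')
E
```

```text
11.65 [ 0.45301063 -0.27579522  0.01989823] [-1.15149062  2.22709016 10.00712278] 0.060137458505013036
```

View pics/wi.png

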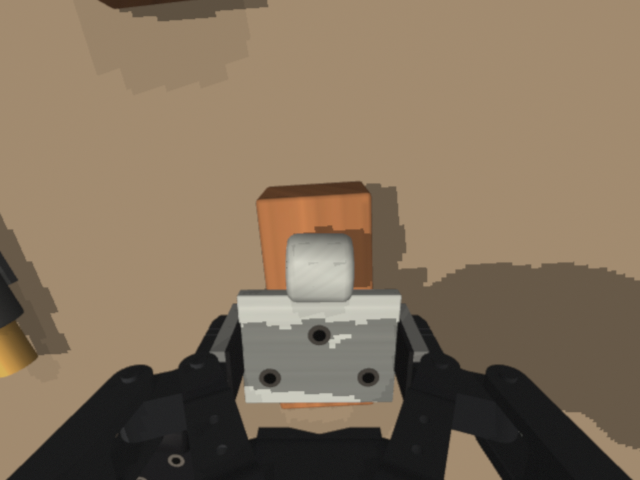

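Call:
play_rows --pt "0 -0.005 0 0 0 0 0" --pt "0 -0.015 0 0 0 0 0" --pt "0 -0.03 0 0 0 0 0" --pt "0 -0.05 0 0 0 0 0" --pt "0 -0.07 0 0 0 0 0" --pt "0 -0.1 0 0 0 0 0" --pt "0 -0.13 0 0 0 0 0" --pt "0 -0.15 0 0 0 0 0" --pt "0 -0.15 0 0 0 0 0"

```text
t: 12.6
tcp_pos: [0.454, -0.276, 0.1733]
ee_rot: [-2.153, 0.166, 2.139]
wrist_force: [-0.2, -0.3, -2.9]
finger_gap: 0.0602
```

```bash
python3 - <<'E'
from h import *
s=status.read_state();print(s['t'],s['tcp_pos'],s['wrist_force'],s['finger_gap'])
row((.6611,.1107,.17),-92.3)
cap('wrist','wj')
E
```

```text
12.6 [ 0.4539703  -0.27602782  0.17326935] [-0.20071619 -0.30095545 -2.85948282] 0.06015539786661584
row [0.0023, -0.4133, -0.1473] [-6.26, -0.38, -0.3] dist 0.439
```

View pics/wj.png

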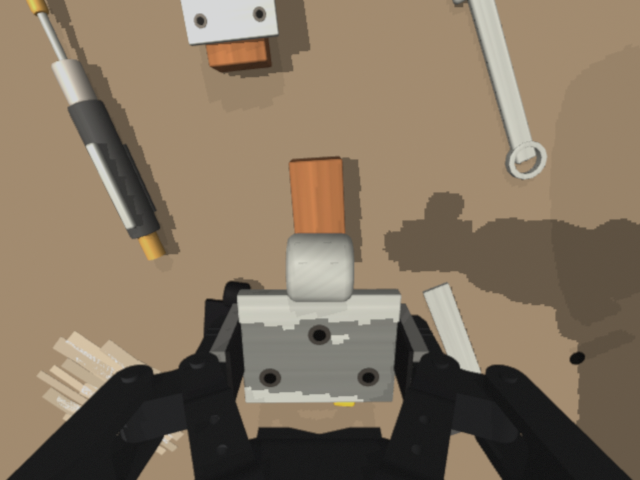

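```bash
python3 - <<'E'
from h import *
p,d,c=load('wi'); c2=load('wj')
cv2.imwrite('pics/wi_c.png',cv2.resize(p[225:410,230:410],None,fx=4,fy=4,interpolation=cv2.INTER_CUBIC))
E
```

```text
(no output)
```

View pics/wi_c.png

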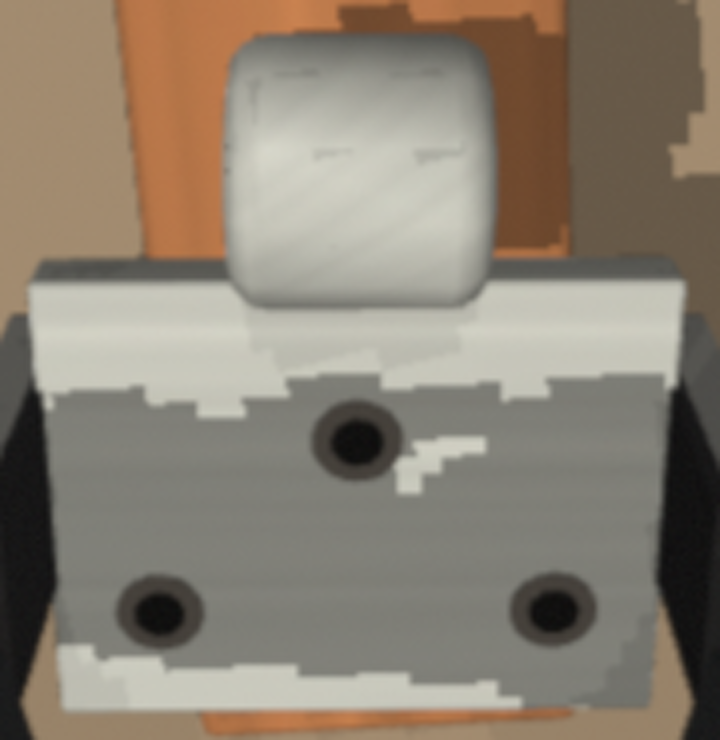

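Call:
play_rows --pt "0 0 -0.02 -0.007 -1 0 0" --pt "0 0 -0.06 -0.021 -2 0 0" --pt "0 0 -0.105 -0.037 -3 0 0" --pt "0 0 -0.15 -0.053 -4 0 0" --pt "0 0 -0.195 -0.07 -5 0 0" --pt "0 0 -0.24 -0.086 -6.2 0 0" --pt "0 0 -0.285 -0.102 -6.2 -0.4 -0.3" --pt "0 0 -0.33 -0.118 -6.2 -0.4 -0.3" --pt "0 0 -0.375 -0.134 -6.2 -0.4 -0.3" --pt "0 0 -0.413 -0.147 -6.2 -0.4 -0.3"

```text
t: 13.65
tcp_pos: [0.66, 0.1139, 0.1688]
ee_rot: [-2.196, 0.042, 2.206]
wrist_force: [1.0, -0.2, -2.3]
finger_gap: 0.0601
```

Call:
play_rows --pt "0 0 0 0 0 0 0" --pt "0 0 0 0 0 0 0"

```text
t: 13.85
tcp_pos: [0.6589, 0.1153, 0.1666]
ee_rot: [-2.194, 0.04, 2.211]
wrist_force: [-0.4, -1.0, -2.4]
finger_gap: 0.0603
```

```bash
python3 - <<'E'
from h import *
s=status.read_state();print(s['t'],s['tcp_pos'],s['ee_rot'],s['wrist_force'],s['finger_gap'])
row((.6611,.1107,.12),-92.3)
cap('wrist','wk')
E
```

```text
13.85 [0.65893444 0.11525347 0.16660925] [-2.19365284  0.03971863  2.21123108] [-0.3667895  -1.02335101 -2.43779878] 0.06028396171128952
row [0.0466, 0.0045, -0.0027] [0.19, 0.46, 0.04] dist 0.047
```

View pics/wk.png

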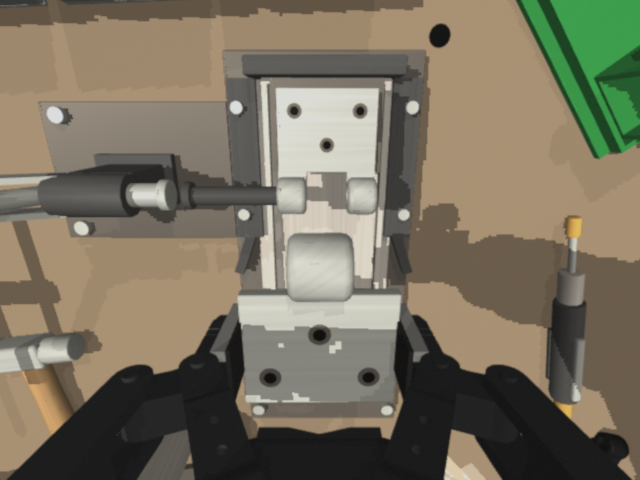

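```bash
cat >> h.py <<'E'
def campose(): # camera in tool frame from current state
    s=status.read_state(); c=imaging.get_calibration('wrist'); M=np.eye(4); M[:3,:3]=R.from_rotvec(s['ee_rot']).as_matrix(); M[:3,3]=s['tcp_pos']
    return np.linalg.inv(M)@np.array(c['extrinsics'])
E
python3 - <<'E'
from h import *
X=campose(); print(X.round(4))
p,d,c=load('wi')
T=np.array(c['extrinsics'])@np.linalg.inv(X)  # tool pose at wi
print('tool wi',T.round(4).tolist())
f=lambda a,b:(230+a/4-.375,225+b/4-.375)
def tl(q,z): w=ray(f(*q),z,c); return (np.linalg.inv(T)@np.append(w,1))[:3]
for n,q,z in [('kn',(359,170),.042),('knL',(224,170),.042),('knR',(495,170),.042),('FL',(33,283),.036),('FR',(685,282),.036),('BR',(650,710),.036),('BL',(63,710),.036)]: print(n,tl(q,z).round(4), ray(f(*q),z,c).round(4))
print('leaf z in tool', (T[:3,:3].T@np.array([0,0,1])).round(4))
E
```

```text
[[ 4.000e-04 -3.216e-01  9.469e-01 -1.349e-01]
 [ 1.000e+00 -4.000e-04 -6.000e-04  2.000e-04]
 [ 5.000e-04  9.469e-01  3.216e-01 -8.400e-02]
 [ 0.000e+00  0.000e+00  0.000e+00  1.000e+00]]
tool wi [[0.0013, -0.1486, -0.9889, 0.453], [-0.0033, -0.9889, 0.1486, -0.2757], [-1.0, 0.0031, -0.0017, 0.0199], [0.0, 0.0, 0.0, 1.0]]
kn [-0.022   0.0003 -0.0372] [ 0.4898 -0.2814  0.042 ]
knL [-0.0221 -0.0114 -0.0372] [ 0.4915 -0.2699  0.042 ]
knR [-0.022   0.0121 -0.0372] [ 0.488 -0.293  0.042]
FL [-0.0162 -0.0302 -0.0233] [ 0.4806 -0.2492  0.036 ]
FR [-0.016   0.0309 -0.0233] [ 0.4715 -0.3096  0.036 ]
BR [-0.016   0.0309  0.0266] [ 0.4221 -0.3022  0.036 ]
BL [-0.0162 -0.0308  0.0264] [ 0.4315 -0.2413  0.036 ]
leaf z in tool [-1.      0.0031 -0.0017]
```

Call:
play_rows --pt "0 0.005 0.0045 -0.0027 0.2 0.45 0" --pt "0 0.015 0.0045 -0.0027 0.2 0.45 0" --pt "0 0.025 0.0045 -0.0027 0.2 0.45 0" --pt "0 0.036 0.0045 -0.0027 0.2 0.45 0" --pt "0 0.044 0.0045 -0.0027 0.2 0.45 0" --pt "0 0.044 0.0045 -0.0027 0.2 0.45 0" --pt "0 0.044 0.0045 -0.0027 0.2 0.45 0"

```text
t: 14.6
tcp_pos: [0.6611, 0.1087, 0.1229]
ee_rot: [-2.2, 0.047, 2.2]
wrist_force: [0.2, -0.1, -1.5]
finger_gap: 0.0603
```

```bash
python3 - <<'E'
from h import *
s=status.read_state();print(s['t'],s['tcp_pos'],s['ee_rot'],s['wrist_force'],s['finger_gap'])
row((.6613,.111,.056),-92.3)
p,d,c=cap('wrist','wl')
cv2.imwrite('pics/wl_c.png',cv2.resize(p[130:300,240:400],None,fx=4,fy=4,interpolation=cv2.INTER_CUBIC))
E
```

```text
14.6 [0.66114699 0.10866803 0.12292325] [-2.20016395  0.04736016  2.1999364 ] [ 0.22551897 -0.08869214 -1.48081017] 0.0603371905744587
row [0.0669, -0.0024, -0.0] [-0.14, -0.01, -0.02] dist 0.067
```

View pics/wl_c.png

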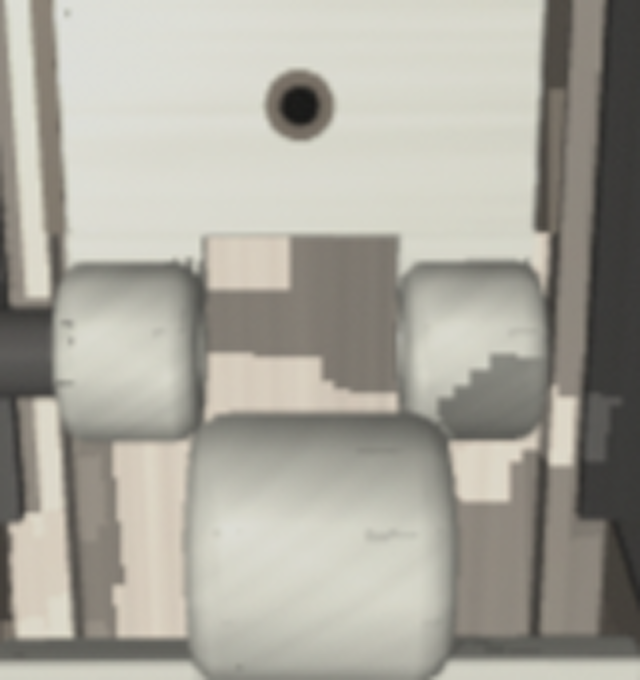

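```bash
python3 - <<'E'
from h import *
p,d,c=load('wl'); X=campose(); T=np.array(c['extrinsics'])@np.linalg.inv(X)
f=lambda a,b:(240+a/4-.375,130+b/4-.375)
W={}
for n,q in [('mid',(301,350)),('L',(126.5,351)),('R',(475.5,350)),('Li',(200,351)),('Ri',(402,350))]:
    w=ray(f(*q),.078,c); W[n]=w; print(n,w.round(4),(np.linalg.inv(T)@np.append(w,1))[:3].round(4))
v=W['R']-W['L']; print(np.degrees(np.arctan2(v[1],v[0]))+90)
P=pts(d,c); print('jamb top z', np.median(P[205:230,258:284,2]),np.median(P[200:230,345:370,2]))
E
```

```text
mid [0.699 0.109 0.078] [ 0.0449 -0.002  -0.0378]
L [0.6998 0.1319 0.078 ] [ 0.0449 -0.0249 -0.0377]
R [0.698  0.0861 0.078 ] [ 0.045   0.021  -0.0378]
Li [0.6994 0.1223 0.078 ] [ 0.0449 -0.0152 -0.0377]
Ri [0.6984 0.0958 0.078 ] [ 0.045   0.0113 -0.0378]
-2.308709452740416
jamb top z 0.0891937330129451 0.08880950267194258
```

Call:
play_rows --pt "0 0.008 -0.0024 -0.0002 0 0 0" --pt "0 0.016 -0.0024 -0.0002 0 0 0" --pt "0 0.022 -0.0024 -0.0002 0 0 0" --pt "0 0.022 -0.0024 -0.0002 0 0 0" --pt "0 0.022 -0.0024 -0.0002 0 0 0" --pt "0 0.022 -0.0024 -0.0002 0 0 0"

```text
t: 15.25
tcp_pos: [0.6619, 0.1111, 0.1016]
ee_rot: [-2.201, 0.047, 2.199]
wrist_force: [0.4, -0.2, -1.9]
finger_gap: 0.0602
```

```bash
python3 - <<'E'
from h import *
s=status.read_state();print(s['t'],s['tcp_pos'],s['wrist_force'],s['joint_velocities'].round(3))
row((.6613,.111,.056),-92.3)
p,d,c=cap('wrist','wm')
cv2.imwrite('pics/wm_c.png',cv2.resize(p[140:310,240:400],None,fx=4,fy=4,interpolation=cv2.INTER_CUBIC))
E
```

```text
15.25 [0.66190415 0.11105685 0.10155367] [ 0.43575025 -0.23325821 -1.88288606] [ 0.    -0.004 -0.     0.     0.    -0.001 -0.002]
row [0.0456, 0.0001, 0.0007] [-0.15, -0.07, -0.01] dist 0.046
```

View pics/wm_c.png

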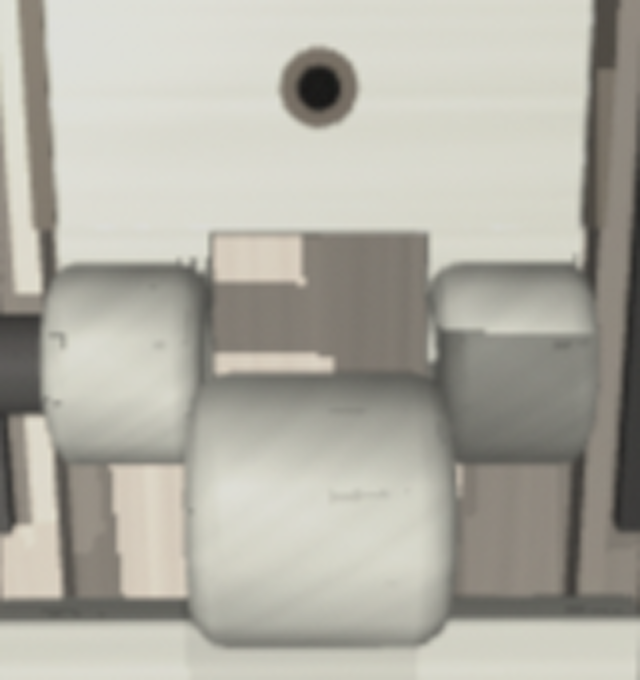

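Call:
play_rows --pt "0 0.006 0 0.0006 0 0 0" --pt "0 0.012 0 0.0008 0 0 0" --pt "0 0.018 0 0.0008 0 0 0" --pt "0 0.024 0 0.0008 0 0 0" --pt "0 0.024 0 0.0008 0 0 0" --pt "0 0.024 0 0.0008 0 0 0"

```text
t: 15.9
tcp_pos: [0.6611, 0.1111, 0.0774]
ee_rot: [-2.201, 0.047, 2.199]
wrist_force: [0.7, -0.3, -2.7]
finger_gap: 0.0603
```

```bash
python3 - <<'E'
from h import *
s=status.read_state();print(s['t'],s['tcp_pos'],s['wrist_force'],s['joint_velocities'].round(3))
row((.6615,.111,.056),-92.3)
p,d,c=cap('wrist','wn')
cv2.imwrite('pics/wn_c.png',cv2.resize(p[160:330,240:400],None,fx=4,fy=4,interpolation=cv2.INTER_CUBIC))
E
```

```text
15.9 [0.66106433 0.1110762  0.07738274] [ 0.65478348 -0.29855407 -2.71555632] [ 0.001 -0.009  0.001 -0.006  0.001  0.002 -0.001]
row [0.0214, 0.0001, -0.0004] [-0.15, -0.05, -0.01] dist 0.021
```

View pics/wn_c.png

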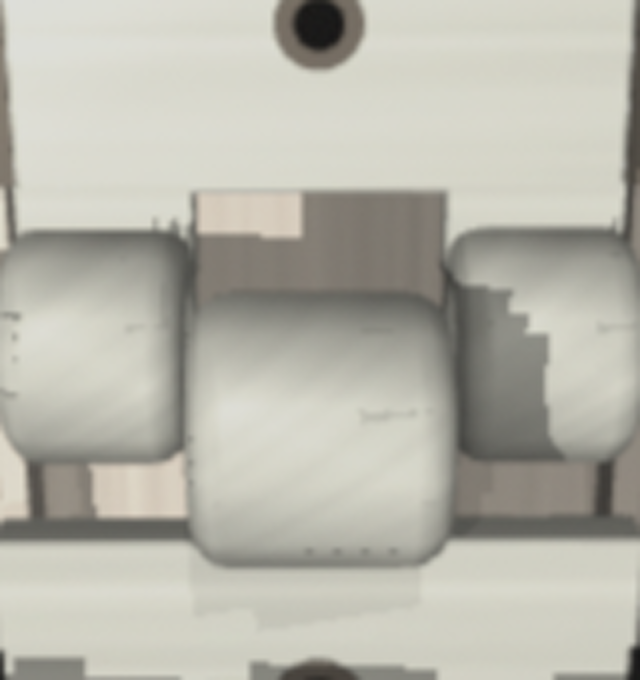

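Call:
play_rows --pt "0 0.005 0 -0.0003 0 0 0" --pt "0 0.01 0 -0.0004 0 0 0" --pt "0 0.014 0 -0.0004 0 0 0" --pt "0 0.018 0 -0.0004 0 0 0" --pt "0 0.018 0 -0.0004 0 0 0" --pt "0 0.018 0 -0.0004 0 0 0"

```text
t: 16.55
tcp_pos: [0.6617, 0.1111, 0.0595]
ee_rot: [-2.201, 0.047, 2.199]
wrist_force: [-0.6, -0.3, -2.8]
finger_gap: 0.0603
```

```bash
python3 - <<'E'
from h import *
s=status.read_state();print(s['t'],s['tcp_pos'],s['wrist_force'],s['joint_velocities'].round(3))
row((.6615,.111,.056),-92.3)
p,d,c=cap('wrist','wo')
cv2.imwrite('pics/wo_c.png',cv2.resize(p[190:350,225:415],None,fx=4,fy=4,interpolation=cv2.INTER_CUBIC))
E
```

```text
16.55 [0.66165993 0.11105992 0.0595212 ] [-0.6102684  -0.31536806 -2.75051153] [-0.    -0.007  0.    -0.003 -0.001  0.001 -0.002]
row [0.0035, 0.0001, 0.0002] [-0.15, -0.07, -0.01] dist 0.004
```

View pics/wo_c.png

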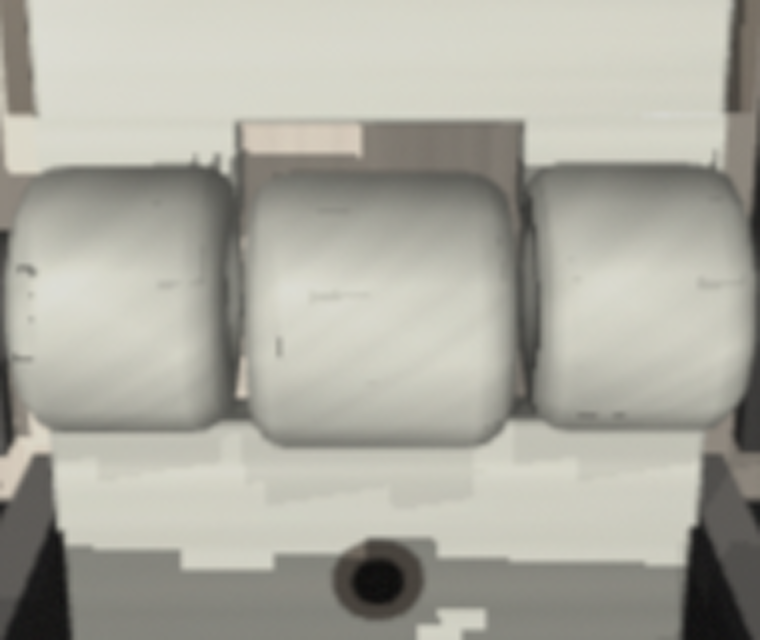

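Call:
play_rows --pt "0 0.0015 0 0.0001 0 0 0" --pt "0 0.003 0 0.0002 0 0 0" --pt "0 0.0035 0 0.0002 0 0 0" --pt "0 0.0035 0 0.0002 0 0 0" --pt "0 0.0035 0 0.0002 0 0 0" --pt "0 0.0035 0 0.0002 0 0 0" --pt "0 0.0035 0 0.0002 0 0 0" --pt "0 0.0035 0 0.0002 0 0 0"

```text
t: 17.4
tcp_pos: [0.6616, 0.1111, 0.0563]
ee_rot: [-2.202, 0.047, 2.198]
wrist_force: [0.5, 0.1, -2.1]
finger_gap: 0.0602
```

```bash
python3 - <<'E'
from h import *
s=status.read_state();print(s['t'],s['tcp_pos'],s['wrist_force'],s['joint_velocities'].round(3),s['finger_gap'])
row((.6615,.111,.056),-92.3)
p,d,c=cap('wrist','wp')
cv2.imwrite('pics/wp_c.png',cv2.resize(p[190:350,225:415],None,fx=4,fy=4,interpolation=cv2.INTER_CUBIC))
P=pts(d,c)
for n,u0,u1 in [('L',233,272),('leaf',294,346),('R',365,404)]: 
    z=P[230:300,u0:u1,2]; print(n,np.percentile(z,[50,90,97]).round(4))
E
```

```text
17.4 [0.66157537 0.11107436 0.05626439] [ 0.46729296  0.07234686 -2.0556027 ] [ 0.    -0.001  0.001 -0.    -0.001 -0.     0.   ] 0.06015689342094748
row [0.0003, 0.0001, 0.0001] [-0.15, -0.09, -0.01] dist 0.0
L [0.0882 0.09   0.0905]
leaf [0.0884 0.0902 0.0907]
R [0.0882 0.09   0.0905]
```

View pics/wp_c.png

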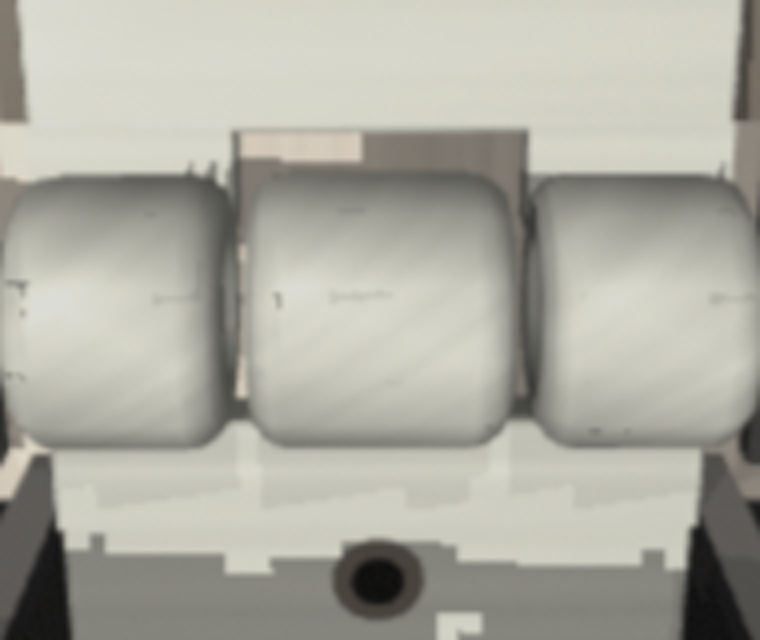

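```bash
python3 - <<'E'
from h import *
p,d,c=cap('side','sz'); a=load('side0')[0]
cv2.imwrite('pics/sz_c.png',cv2.resize(p[130:400,200:460],None,fx=2.2,fy=2.2))
s=status.read_state();print(s['t'],s['tcp_pos'],s['wrist_force'])
print('spare diff',np.abs(p[325:370,355:410].astype(int)-a[325:370,355:410]).mean())
E
```

```text
17.5 [0.6615702  0.11113486 0.05624453] [ 0.33829603 -0.04489543 -1.82869301]
spare diff 12.054814814814815
```

View pics/sz_c.png

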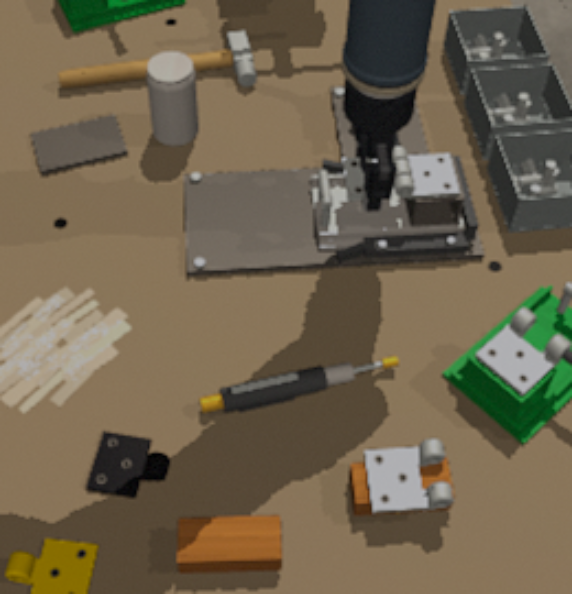

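Tray is home, leaf is between the knuckles, spare leaf and bystanders are undisturbed (the pixel difference is the arm's shadow). Handing in.

```bash
python3 -c "
from h import *
print(bot.close_job()); s=status.read_state(); print(s['t'],s['tcp_pos'],s['wrist_force'])"
```

```text
the job is handed in; nothing more can be done
None
the job is handed in; nothing more can be done
```

I pushed the tray in by its handle until it stopped against the back stop, with the force rising to about 21 N and no further movement. I then let go of it, picked up the steel single-knuckle leaf across its 62 mm width at 70 N, and lowered it between the jamb knuckles. I handed the job in at 17.5 s, still holding the leaf.

**Fit:** In the last wrist picture the three knuckles are in line. The two side gaps look equal. The holes agree to about 0.3 mm in height and fore-aft, judged from outlines and depth against a camera calibration good to about 2 mm. The leaf's yaw matches the jamb to about 0.2 degrees.

**Forces:** The wrist reads about -1.8 N vertically and under 0.5 N sideways. That is roughly the leaf's own weight, so it is not pressing on the jamb leaf.

**Tray and bench:** The last side picture shows the tray home at the stop. The spare leaf is in place, and the bystanders in view look undisturbed; the square and the spanner were outside that crop and I did not check them. An image comparison at the spare leaf gave a difference of about 12 grey levels. I put that down to the arm's shadow, because the leaf looks to be where it was.

No check failed. The only mismatch was that the tray stopped about 2 mm short of where my first camera estimate put the stop, which is within calibration error.

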